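# Put the mixed order tray right and scan it

## Task

A drawer knob has strayed into one of the three trays of turned furniture feet: set it down in the grey rework box and stand a spare foot of the same size as the others upright in the bay it left. Then take the scanner from its cradle, read that tray's label and no other, holding the scanner still for about a second, square to the label with its window about 10 cm from it and pointed at the label's middle, and put the scanner back properly in its cradle. Don't drop anything, and leave everything else as it stands.

Things in the scene. Friction and masses are not known exactly. Their poses are not given: they have to be found in the camera images.
- tray_a: fixed plywood order tray, 80 mm (x) by 150 mm (y), walls and divider 5 mm thick and 22 mm high, floor 5 mm, lined grey. Two bays side by side along y, 70 x 68 mm inside, their middles 36.5 mm to +y and -y of the tray's; one foot belongs in each. Origin under its centre, z up. A ticket holder slopes up behind it (+x). The trays are alike; which stands where changes.
- label_a: paper bar-code label, 44 x 70 mm, on the ticket holder of tray_a. Origin at its centre, 68 mm behind (+x) the tray's centre, 52 mm above the bench; z points straight out of the label, tilted 40 degrees from vertical towards the tray's -x; y across the tray. The holder (50 x 80 mm) spans heights 35 to 69 mm and 48 to 90 mm behind the tray's centre.
- tray_b: fixed plywood order tray, 80 mm (x) by 150 mm (y), walls and divider 5 mm thick and 22 mm high, floor 5 mm, lined grey. Two bays side by side along y, 70 x 68 mm inside, their middles 36.5 mm to +y and -y of the tray's; one foot belongs in each. Origin under its centre, z up. A ticket holder slopes up behind it (+x). The trays are alike; which stands where changes.
- label_b: paper bar-code label, 44 x 70 mm, on the ticket holder of tray_b. Origin at its centre, 68 mm behind (+x) the tray's centre, 52 mm above the bench; z points straight out of the label, tilted 40 degrees from vertical towards the tray's -x; y across the tray. The holder (50 x 80 mm) spans heights 35 to 69 mm and 48 to 90 mm behind the tray's centre.
- tray_c: fixed plywood order tray, 80 mm (x) by 150 mm (y), walls and divider 5 mm thick and 22 mm high, floor 5 mm, lined grey. Two bays side by side along y, 70 x 68 mm inside, their middles 36.5 mm to +y and -y of the tray's; one foot belongs in each. Origin under its centre, z up. A ticket holder slopes up behind it (+x). The trays are alike; which stands where changes.
- label_c: paper bar-code label, 44 x 70 mm, on the ticket holder of tray_c. Origin at its centre, 68 mm behind (+x) the tray's centre, 52 mm above the bench; z points straight out of the label, tilted 40 degrees from vertical towards the tray's -x; y across the tray. The holder (50 x 80 mm) spans heights 35 to 69 mm and 48 to 90 mm behind the tray's centre.
- knob: the stray piece: turned plain-beech mushroom drawer knob, 49 mm tall, standing in one of the six bays: foot 28 mm across, stem 21 mm, on top a cap 42 mm across with upright sides from 30 to 42 mm above its underside. Origin at the centre of its underside, z up. About 35 g.
- foot_1: turned plain-beech furniture foot: round collar below (42 mm across, 9 mm high), then a leg tapering from 33 to 29 mm, 64 mm tall in all; stands on its collar, origin at the centre of its underside, z up. One of the five that stand in the trays' other bays, to be left there.
- foot_2: turned plain-beech furniture foot: round collar below (42 mm across, 9 mm high), then a leg tapering from 33 to 29 mm, 64 mm tall in all; stands on its collar, origin at the centre of its underside, z up. One of the five that stand in the trays' other bays, to be left there.
- foot_3: turned plain-beech furniture foot: round collar below (42 mm across, 9 mm high), then a leg tapering from 33 to 29 mm, 64 mm tall in all; stands on its collar, origin at the centre of its underside, z up. One of the five that stand in the trays' other bays, to be left there.
- foot_4: turned plain-beech furniture foot: round collar below (42 mm across, 9 mm high), then a leg tapering from 33 to 29 mm, 64 mm tall in all; stands on its collar, origin at the centre of its underside, z up. One of the five that stand in the trays' other bays, to be left there.
- foot_5: turned plain-beech furniture foot: round collar below (42 mm across, 9 mm high), then a leg tapering from 33 to 29 mm, 64 mm tall in all; stands on its collar, origin at the centre of its underside, z up. One of the five that stand in the trays' other bays, to be left there.
- spare_foot: turned plain-beech furniture foot: round collar below (42 mm across, 9 mm high), then a leg tapering from 33 to 29 mm, 64 mm tall in all; stands on its collar, origin at the centre of its underside, z up. The spare of the right size, about 45 g, one of three pieces standing 66 mm apart in a row along y, in changing order, on a flat cork board (62 x 200 mm, 5 mm thick).
- long_foot: like the feet in the trays, same diameters, but 82 mm tall: a different size. Stands on the cork board; leave it. Origin at the centre of its underside.
- bun_foot: squat round bun foot, 52 mm across and 36 mm tall. Stands on the cork board; leave it. Origin at the centre of its underside.
- rework_box: fixed open grey plastic box for rejects, 125 mm (x) by 145 mm (y) and 60 mm high, walls and floor 4 mm; at the far left or far right, across from the scanner's cradle. Origin under its centre.
- scanner: cordless pistol-grip scanner, 180 g, parked nose down. Origin at the middle of its window; z runs back along the head to its rear at 105 mm; it reads along -z. Head 44 mm thick (x), 48 mm wide (y), flat-sided from 30 to 105 mm behind the window; nose (first 30 mm) 56 mm wide. Handle 30 mm wide (y), 36 mm thick, sticks out 92 mm along +x at 74 mm, leaning 9 degrees rearward.
- cradle: fixed black cradle, base 110 x 95 mm, origin under its centre. A trough leaning 35 degrees back: its back (-x side, 74 mm long) carries the head, a floor stops the nose, side walls 42 mm high along the trough stand 64 mm apart inside, a 16 mm lip closes the +x side. The nose has 4 mm of play at each side and at the lip. At the far left or right.
- parked (a point): point of the cradle (25 mm to +x, 42 mm up) where the middle of the window lies when the scanner is parked; axes as the cradle's. Parked, the scanner's z leans 35 degrees from vertical towards the cradle's -x, its y lies along the cradle's y and its handle points up and to the cradle's +x.
- glue_bottle: white glue bottle, 62 mm across, 165 mm tall, a bystander; origin at the centre of its underside
- wax_tin: round aluminium wax tin, 75 mm across, 39 mm tall, a bystander; origin at the centre of its underside
- sanding_block: cork sanding block, 74 x 46 x 34 mm, a bystander; origin at the centre of its underside
- tape_roll: roll of paper tape lying flat, 100 mm across, 25 mm high, a bystander; origin at the centre of its underside
Things that resemble listed ones, but are neither listed nor needed, are in the scene too. Leave any blue look-alike of the spare_foot alone. What is shaped like the cradle but pink is not meant.

How it is judged:
On the way, in this order (a step that is already met when the one before it is completed fails the run):
1. the drawer knob lies or stands in the rework box, let go and at rest (x of knob in the frame of rework_box between -0.06 and 0.06 m and y of knob in the frame of rework_box between -0.07 and 0.07 m and z of knob in the frame of rework_box between -0.006 and 0.039 m and contact force between the fingers and knob below 0.05 N and linear speed of knob below 0.02 m/s), for 0.2 s.
2. the spare foot stands upright on the floor of the bay the knob left (within 20 mm of the bay's middle each way), let go (((angle between spare_foot's own z axis and vertical below 0.1 rad and height (world z) of spare_foot below 0.009 m and x of spare_foot in the frame of tray_a between -0.02 and 0.02 m and y of spare_foot in the frame of tray_a between -0.0565 and 0.0565 m) or (angle between spare_foot's own z axis and vertical below 0.1 rad and height (world z) of spare_foot below 0.009 m and x of spare_foot in the frame of tray_b between -0.02 and 0.02 m and y of spare_foot in the frame of tray_b between -0.0565 and 0.0565 m) or (angle between spare_foot's own z axis and vertical below 0.1 rad and height (world z) of spare_foot below 0.009 m and x of spare_foot in the frame of tray_c between -0.02 and 0.02 m and y of spare_foot in the frame of tray_c between -0.0565 and 0.0565 m)) and contact force between the fingers and spare_foot below 0.05 N and linear speed of spare_foot below 0.02 m/s), for 0.2 s.
3. the held scanner stays still 0.8 s (under 0.02 m/s), window 50 to 150 mm from the label of the tray with the spare foot, within 17 degrees of square, label centre within 15 mm of its axis in x and y (contact force between the fingers and scanner above 0.5 N and ((x of label_a in the frame of scanner between -0.015 and 0.015 m and y of label_a in the frame of scanner between -0.015 and 0.015 m and z of label_a in the frame of scanner between -0.15 and -0.05 m and angle between the z axis of scanner and the z axis of label_a, either way round below 0.3 rad and linear speed of scanner below 0.02 m/s and angle between spare_foot's own z axis and vertical below 0.1 rad and height (world z) of spare_foot below 0.009 m and x of spare_foot in the frame of tray_a between -0.02 and 0.02 m and y of spare_foot in the frame of tray_a between -0.0565 and 0.0565 m) or (x of label_b in the frame of scanner between -0.015 and 0.015 m and y of label_b in the frame of scanner between -0.015 and 0.015 m and z of label_b in the frame of scanner between -0.15 and -0.05 m and angle between the z axis of scanner and the z axis of label_b, either way round below 0.3 rad and linear speed of scanner below 0.02 m/s and angle between spare_foot's own z axis and vertical below 0.1 rad and height (world z) of spare_foot below 0.009 m and x of spare_foot in the frame of tray_b between -0.02 and 0.02 m and y of spare_foot in the frame of tray_b between -0.0565 and 0.0565 m) or (x of label_c in the frame of scanner between -0.015 and 0.015 m and y of label_c in the frame of scanner between -0.015 and 0.015 m and z of label_c in the frame of scanner between -0.15 and -0.05 m and angle between the z axis of scanner and the z axis of label_c, either way round below 0.3 rad and linear speed of scanner below 0.02 m/s and angle between spare_foot's own z axis and vertical below 0.1 rad and height (world z) of spare_foot below 0.009 m and x of spare_foot in the frame of tray_c between -0.02 and 0.02 m and y of spare_foot in the frame of tray_c between -0.0565 and 0.0565 m))), for 0.8 s.
At the end, for the whole second after the job is handed in: The knob is in the rework box; the spare foot stands upright (6 degrees) on the floor of the bay the knob left, within 20 mm of its middle each way; the scanner sits in its cradle, window within about 10 mm of its parked point and leaning as parked (6 degrees); all let go and at rest (all of step 1 and all of step 2 and x of scanner in the frame of cradle between 0.013 and 0.037 m and y of scanner in the frame of cradle between -0.01 and 0.01 m and z of scanner in the frame of cradle between 0.034 and 0.05 m and angle between the z axis of scanner and the z axis of cradle, either way round between 0.5 and 0.72 rad and contact force between the fingers and scanner below 0.05 N and linear speed of scanner below 0.02 m/s); the robot touches nothing.
It fails at once if one of the five feet in the trays, or one of the other two pieces on the spares board, is moved more than 25 mm or tipped (distance of any of foot_1, foot_2, foot_3, foot_4, foot_5, long_foot, bun_foot from where it was at the start of the episode above 0.025 m or angle between any of foot_1, foot_2, foot_3, foot_4, foot_5, long_foot, bun_foot's own z axis and vertical above 0.35 rad).
It fails at once if a bystander (glue bottle, wax tin, sanding block, tape roll) is moved more than 25 mm or tipped (distance of any of glue_bottle, wax_tin, sanding_block, tape_roll from where it was at the start of the episode above 0.025 m or angle between any of glue_bottle, wax_tin, sanding_block, tape_roll's own z axis and vertical above 0.35 rad).
It fails at once if the knob or the spare foot is dropped or thrown (faster than 0.9 m/s, as after a fall of 40 mm, while not held) ((linear speed of knob above 0.9 m/s and contact force between the fingers and knob below 0.05 N) or (linear speed of spare_foot above 0.9 m/s and contact force between the fingers and spare_foot below 0.05 N)).
It fails at once if the scanner is dropped or thrown (faster than 0.9 m/s while not held) (linear speed of scanner above 0.9 m/s and contact force between the fingers and scanner below 0.05 N).
It fails at once if the scanner is held still, aimed at the label of a tray in which the spare foot does not stand ((x of label_a in the frame of scanner between -0.015 and 0.015 m and y of label_a in the frame of scanner between -0.015 and 0.015 m and z of label_a in the frame of scanner between -0.15 and -0.05 m and angle between the z axis of scanner and the z axis of label_a, either way round below 0.3 rad and linear speed of scanner below 0.02 m/s and not (angle between spare_foot's own z axis and vertical below 0.1 rad and height (world z) of spare_foot below 0.009 m and x of spare_foot in the frame of tray_a between -0.02 and 0.02 m and y of spare_foot in the frame of tray_a between -0.0565 and 0.0565 m)) or (x of label_b in the frame of scanner between -0.015 and 0.015 m and y of label_b in the frame of scanner between -0.015 and 0.015 m and z of label_b in the frame of scanner between -0.15 and -0.05 m and angle between the z axis of scanner and the z axis of label_b, either way round below 0.3 rad and linear speed of scanner below 0.02 m/s and not (angle between spare_foot's own z axis and vertical below 0.1 rad and height (world z) of spare_foot below 0.009 m and x of spare_foot in the frame of tray_b between -0.02 and 0.02 m and y of spare_foot in the frame of tray_b between -0.0565 and 0.0565 m)) or (x of label_c in the frame of scanner between -0.015 and 0.015 m and y of label_c in the frame of scanner between -0.015 and 0.015 m and z of label_c in the frame of scanner between -0.15 and -0.05 m and angle between the z axis of scanner and the z axis of label_c, either way round below 0.3 rad and linear speed of scanner below 0.02 m/s and not (angle between spare_foot's own z axis and vertical below 0.1 rad and height (world z) of spare_foot below 0.009 m and x of spare_foot in the frame of tray_c between -0.02 and 0.02 m and y of spare_foot in the frame of tray_c between -0.0565 and 0.0565 m))).
It also fails if it takes over 72 s, if anything falls off the work surface, if the arm or the gripper's body presses on something with over 40 N, if the wrist force passes 120 N, or if a joint passes its speed limit or range.

## Robot

A 7-joint arm with a two-finger parallel gripper is mounted at the origin on the work surface. World frame = base frame: x ahead of the robot, y to its left, z up, the work surface at z = 0. Lengths are in m, angles in rad, forces in N, time in s.
With the tool pointing down it reaches from about 0.4 to 0.875 m from the base axis. Payload 19.3 kg.
Tool frame: the origin (TCP) lies midway between the tips of the shut fingers; the grasp point (between the pads) lies 19 mm behind it (bot.pinch_z is the distance from the TCP to the grasp point, in m); z points along the fingers, y is the direction in which the jaws open and shut (so a half turn about z gives the same grasp; the last joint's range is limited). The gripper opens to 85 mm and grips with 20 to 120 N. Pads are 22 mm wide; open, the fingers measure 114 mm over their backs; the gripper's body (76 mm by 85 mm) begins 54 mm behind the grasp point. The pads swing forward as they close: fully open they stand 13 mm farther back than shut.
Start: joints at [1.143, 0.521, -0.036, 1.599, 0.021, 1.021, -0.113], TCP at [0.219, -0.585, 0.231] pointing down, gripper open.
Joint ranges: [-2.91, 2.91], [-0.3, 2.13], [-1.5, 1.42], [0.17, 2.43], [-1.26, 4.41], [0.16, 1.93], [-2.52, 2.52]. Speed limits (rad/s): [1.89, 1.89, 2.39, 2.39, 3.01, 3.01, 3.01].

## Interface

Orientations are given as [roll, pitch, yaw] about the fixed x, y, z axes, in that order (R = Rz(yaw) Ry(pitch) Rx(roll)).
In Python, from workcell import bot gives the robot as it stands. The module is installed in compiled form; this text tells all that it offers.
- The arm moves only by the tool move_arm, never from a script. Its argument "moves" is text: rows parted by semicolons, each of 4 numbers parted by spaces: the shift along the tool's x, y, z in mm, then the turn about the tool's z in rad. In form: dx dy dz yaw; .... A call has exactly 10 rows; each row is the pose to reach, as a shift and turn from the pose commanded when the call began, along the tool's axes at that moment; what a row does not reach only later rows make up. A row lasts 1/12 s, in which the tool goes at most 41.7 mm and 7.16 degrees, less where a joint would pass 70% of its speed; a pose out of reach is approached as far as the arm can. A call with a gripper value outside its range is refused whole. "grip" is the opening, from 0 (shut) to 1 (fully open), set as the call begins (left out, the last holds). The fingers move at their own pace and stop on an object; "grip_force" is the grip in N (left out, the last holds). Time passes only in rows, so rows that repeat a pose let the fingers close, or fill a call up. It gives the time, the measured TCP pose, the force and the opening at its end, in the units of the state.
- bot.observe(): the state, without advancing time (a new reading comes with each control period).
- bot.grab_frame(name): name is "scene" or "top" or "wrist"; returns a dict with "frame" (480x640x3 uint8, red, green, blue), "z_map" (480x640 float32, m along the optical axis (not along the pixel's ray), 0 where there is no reading), "K" (3x3 intrinsics, pixels), "eye" and "attitude" of the camera in the world. Camera axes: x right, y up, looking along -z (the intrinsics and any distortion apply to the point x, -y, -z); pixel columns grow to the right and rows downward; lengths in m; the calibration is good to about 2 mm. A picture is of the moment at which its call begins.
- bot.job_done(): hands the job in, once; it reports no verdict.
Trained networks look in a picture, given as the dict that the camera call returned (one of the last four; its "shot" number tells which), for a name from the list of things; names that differ only in an ending like _2 or _b are one class to them, and where a whole thing is asked for, a point or a joint stands for the part that bears it (a point fixed in the world has none). Each returns a list of dicts, best first, with "conf" (0 to 1); they miss things now and then, are a little off and sometimes report something else, mostly with a low value. They report only what shows in the picture. A call takes as long as a camera call. They do not tell look-alikes from the thing itself.
- bot.search_frame(picture, label): "at" ([column, row] in pixels, amid what is visible of it).
- bot.pinpoint(picture, label): "at" ([column, row] in pixels: a listed point, or the origin of a listed thing).
The state is a dict: "clock": time; "qpos": joint angles; "qd": joint speeds; "joint_efforts": joint torques, N m; "position": TCP position; "tool_rot": TCP orientation; "force": force on the tool from outside, world axes, zero at the start; "moment": the same for the moment, N m; "grip_width": finger opening in m.
Only numpy, scipy, OpenCV 4.12 (cv2) and the standard library are available. Lean on these libraries where they do the work, as an engineer would, in place of code of your own. Each camera call takes 0.05 s, during which the arm holds its last target. There are 200 camera calls.

## Working session

There is one attempt and no reset: what is moved stays moved. The work goes in short steps, Python scripts to look and compute and a tool call to move; the robot and the scene stay as the last step left them, time stands still between calls to the robot, and variables do not carry over. Pictures are saved under pics/ and viewed, about 8 in all and at most 12, crops included, and the job is handed in when it is done.

Besides the shell and the picture viewer there is one more tool, called after "Call:" as name(argument=value, ...) on one line, values as JSON. move_arm: Moves the arm, as the interface text tells. Its arguments: {"type":"object","properties":{"moves":{"type":"string"},"grip":{"type":"number"},"grip_force":{"type":"number"}},"required":["moves"]}

```bash
mkdir -p pics; cat > h.py <<'E'
import numpy as np, cv2
from workcell import bot
from scipy.spatial.transform import Rotation as R
def att(a):
    a=np.array(a,float)
    if a.shape==(3,3): return a
    if a.size==3: return R.from_euler('xyz',a).as_matrix()
    raise ValueError(a.shape)
def w(p,c,r,z=None,h=None):
    """pixel->world using depth z (m along axis), or plane world z=h"""
    K=np.array(p['K']);d=np.array([(c-K[0,2])/K[0,0],-(r-K[1,2])/K[1,1],-1.])
    A=att(p['attitude']);e=np.array(p['eye']);v=A@d
    if h is not None: return e+v*(h-e[2])/v[2]
    if z is None: z=p['z_map'][int(round(r)),int(round(c))]
    return e+v*z
def cloud(p):
    K=np.array(p['K']);H,W=p['z_map'].shape
    c,r=np.meshgrid(np.arange(W),np.arange(H))
    d=np.stack([(c-K[0,2])/K[0,0],-(r-K[1,2])/K[1,1],-np.ones((H,W))],-1)
    return np.array(p['eye'])+(d@att(p['attitude']).T)*p['z_map'][...,None]
def save(p,n,box=None,s=1):
    f=p['frame'][...,::-1]
    if box: f=f[box[1]:box[3],box[0]:box[2]]
    cv2.imwrite('pics/'+n,cv2.resize(f,None,fx=s,fy=s,interpolation=cv2.INTER_CUBIC))
E
python3 - <<'E'
from h import *
s=bot.observe();print(s, bot.pinch_z)
for n in ['top','scene']:
    p=bot.grab_frame(n);save(p,n+'0.png');print(n,p['eye'],p['attitude'],p['K'],[k for k in p])
    for l in ['tray_a','label_a','knob','foot_1','spare_foot','long_foot','bun_foot','rework_box','scanner','cradle','parked']:
        print(l,[(np.round(q['at']).tolist(),round(q['conf'],2),np.round(w(p,*q['at']),3).tolist()) for q in bot.pinpoint(p,l)])
E
```

```text
{'clock': 0.0, 'qpos': array([ 1.14279637,  0.52202506, -0.03631936,  1.59998798,  0.02121647,
        1.02110597, -0.11273758]), 'qd': array([-2.32460594e-03, -2.05387868e-04,  1.56983638e-03,  8.31796281e-05,
       -3.77114543e-04, -2.38937379e-04, -2.24322873e-04]), 'joint_efforts': array([ 1.88355607e-04, -9.27111411e+01,  1.97954535e+00, -3.69936848e+01,
        1.77749433e-02,  8.17495573e-03, -1.53875692e-05]), 'position': array([ 0.21872464, -0.58512352,  0.23072612]), 'tool_rot': array([-3.14045605e+00,  9.92922933e-05,  3.57853739e-01]), 'force': array([-0.53535885,  0.77415095,  0.45416777]), 'moment': array([0.00775752, 0.0059492 , 0.04224671]), 'grip_width': 0.08496399509126375} 0.0187
top [ 0.2431942  -0.04707303  1.40985354] [ 0.20875895  0.00223013 -1.60337232] [[514.62577586   0.         319.7734877 ]
 [  0.         514.62577586 235.88265048]
 [  0.           0.           1.        ]] ['frame', 'z_map', 'K', 'eye', 'attitude', 'shot']
tray_a [([367.0, 209.0], 0.97, [0.612, -0.19, 0.009]), ([298.0, 199.0], 0.83, [0.649, 0.004, 0.005]), ([298.0, 167.0], 0.71, [0.727, 
[... 2421 characters left out ...]
[0.457, 0.012, 0.019])]
long_foot [([379.0, 260.0], 0.77, [0.456, 0.078, 0.021]), ([360.0, 342.0], 0.68, [0.652, 0.203, 0.004]), ([348.0, 325.0], 0.67, [0.656, 0.174, 0.033])]
bun_foot [([338.0, 239.0], 0.59, [0.463, -0.048, 0.013]), ([282.0, 282.0], 0.24, [0.667, -0.019, 0.022])]
rework_box []
scanner [([233.0, 186.0], 0.85, [0.548, -0.368, 0.051]), ([289.0, 296.0], 0.68, [0.675, 0.014, 0.006])]
cradle [([239.0, 189.0], 0.94, [0.534, -0.359, 0.038]), ([244.0, 163.0], 0.65, [0.504, -0.369, 0.103])]
parked [([234.0, 150.0], 0.62, [0.526, -0.376, 0.149]), ([362.0, 343.0], 0.6, [0.651, 0.207, 0.004]), ([234.0, 182.0], 0.58, [0.547, -0.364, 0.065]), ([340.0, 236.0], 0.31, [0.46, -0.046, 0.022])]
```

View pics/top0.png

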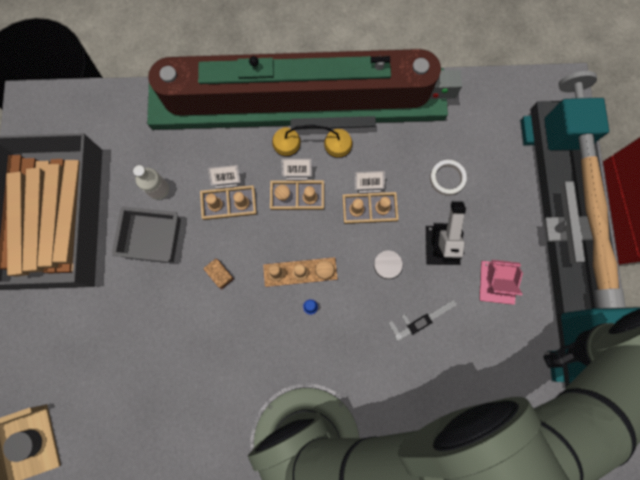

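View pics/scene0.png

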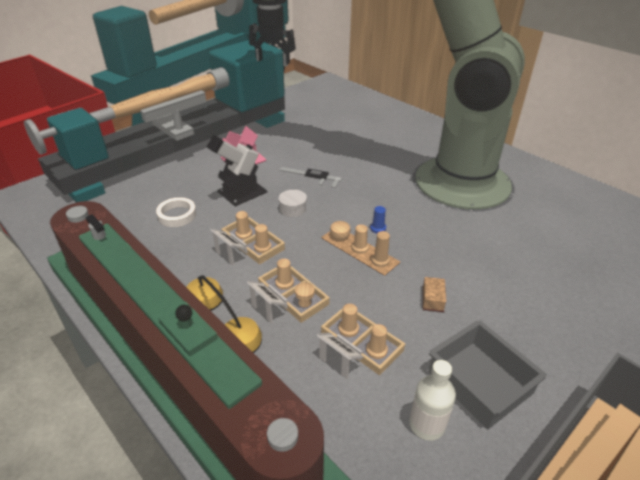

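The top view shows the knob's mushroom cap at about (283,193), in the middle tray's left (+y) bay. The scene view agrees, at (304,292). On the cork board are the long foot (275,271), a medium foot (300,270) and the bun (325,269).

The spare could be confused with the long foot (275,271), the blue copy (310,307) or any tray foot. I choose (300,270), because it is beech, on the board and medium in height. The cradle is the black one at (443,245), not the pink one at (500,282). The rework box is the grey one at (149,235), not the dark crate at the left.

Next I measure them and check the choice in a crop.

```bash
cat >> h.py <<'E'
def near(C,x,y,r,z0,z1):
    m=(np.hypot(C[...,0]-x,C[...,1]-y)<r)&(C[...,2]>z0)&(C[...,2]<z1)
    return C[m]
def circ(P):
    (c,r)=cv2.minEnclosingCircle(P[:,:2].astype(np.float32)*1000);return np.round(c,1),round(r,1),len(P),np.round(P.mean(0)*1000,1)
E
python3 - <<'E'
from h import *
p=bot.grab_frame('top');q=bot.grab_frame('scene')
crop=cv2.resize(p['frame'][150:320,200:400,::-1],(640,544),interpolation=cv2.INTER_CUBIC)
cv2.imwrite('pics/crop1.png',crop)
C=cloud(p);S=cloud(q)
for n,x,y,zt in [('knob',.65,.043,.054),('spare',.43,.005,.069),('long',.43,.07,.087),('bun',.44,-.06,.041),('f',.61,-.143,.069),('f',.604,-.222,.069),('f',.632,.232,.069),('f',.63,.157,.069),('f',.644,-.035,.069)]:
    for nm,D in (('top',C),('scene',S)):
        P=near(D,x,y,.035,zt-.012,zt+.012)
        if len(P): print(n,nm,circ(P), 'zmax',np.round(np.percentile(P[:,2],95)*1000,1))
# trays: rim points
for n,x,y in [('R',.61,-.185),('M',.648,.005),('L',.634,.195)]:
    for nm,D in (('top',C),('scene',S)):
        m=(abs(D[...,0]-x)<.047)&(abs(D[...,1]-y)<.09)&(D[...,2]>.014)&(D[...,2]<.030)
        print(n,nm,cv2.minAreaRect((D[m][:,:2]*1000).astype(np.float32)),m.sum())
for nm,D in (('top',C),('scene',S)):
    m=(abs(D[...,0]-.55)<.1)&(abs(D[...,1]-.424)<.1)&(D[...,2]>.052)&(D[...,2]<.068)
    print('box',nm,cv2.minAreaRect((D[m][:,:2]*1000).astype(np.float32)),m.sum())
E
```

```text
knob top (array([661. ,  48.8]), 21.4, 178, array([659.3,  48.2,  52.2])) zmax 58.5
knob scene (array([662.9,  48. ]), 22.4, 233, array([665.6,  51.5,  49.2])) zmax 53.2
spare top (array([440.9,   4.3]), 14.8, 101, array([440.1,   4.3,  68.9])) zmax 73.9
spare scene (array([444.6,   5. ]), 15.1, 106, array([446.5,   7.1,  65. ])) zmax 68.7
long top (array([440.3,  69.5]), 14.6, 105, array([439.5,  69.4,  87.2])) zmax 92.1
long scene (array([443.3,  70.3]), 15.3, 117, array([445.7,  72. ,  82.9])) zmax 87.0
bun top (array([444. , -62.1]), 25.5, 270, array([442.8, -61.7,  39.5])) zmax 45.5
bun scene (array([446.2, -63.1]), 26.0, 208, array([449.9, -57.9,  36.2])) zmax 40.5
f top (array([ 614.5, -158. ]), 15.4, 99, array([ 612.8, -157.1,   69.5])) zmax 74.3
f scene (array([ 616.6, -156.4]), 15.1, 108, array([ 619. , -154.6,   64.9])) zmax 69.8
f top (array([ 617.2, -231.1]), 15.2, 98, array([ 615.5, -230.3,   69.2])) zmax 73.9
f scene (array([ 619.6, -230.5]), 15.8, 100, array([ 620.7, -228.2,   64.4])) zmax 68.8
f top (array([641.4, 239. ]), 15.5, 102, array([640.4, 238.5,  68.5])) zma
[... 615 characters left out ...]
89.99520111083984) 474
M top ((656.629638671875, 8.107261657714844), (149.52391052246094, 76.8955078125), 89.90904235839844) 368
M scene ((656.8120727539062, 8.337577819824219), (154.30917358398438, 75.82991790771484), 89.78868103027344) 473
L top ((643.1167602539062, 201.89341735839844), (82.36964416503906, 151.13824462890625), 3.0468108654022217) 473
L scene ((645.5637817382812, 201.81280517578125), (80.65078735351562, 151.51849365234375), 3.840043544769287) 720
box top ((553.2326049804688, 417.67437744140625), (160.01885986328125, 139.0170440673828), 81.76494598388672) 867
box scene ((553.8353881835938, 416.24053955078125), (159.12657165527344, 140.73402404785156), 82.29795837402344) 1791
```

View pics/crop1.png

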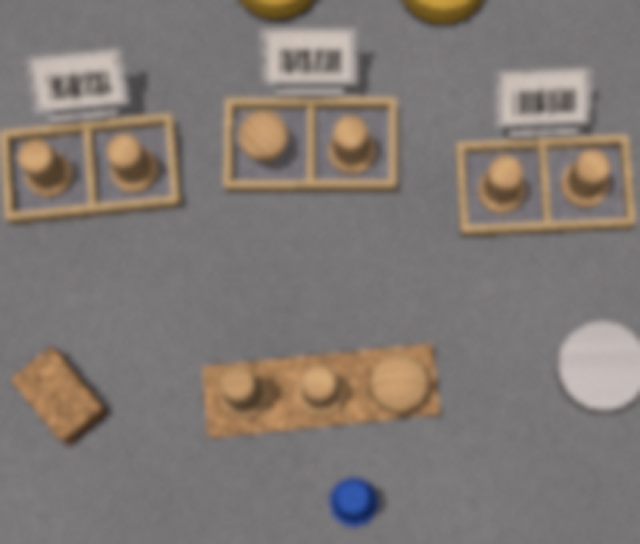

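The crop shows the mushroom cap at crop (263,135), in the middle tray's left bay. The board holds the long foot (240,385), the spare (320,385) and the bun (400,385), and the heights agree at 87, 69 and 41 mm. The centres are:
- **Knob:** (0.661, 0.048)
- **Bay:** (0.657, 0.045)
- **Spare:** (0.442, 0.0045)

Next I move towards the knob.

```bash
cat >> h.py <<'E'
def go(x,y,z,yaw,frm=None):
    """tool-frame shift (mm) and turn to world TCP x,y,z and yaw (tool x heading); frm=(pos,rpy)"""
    s=bot.observe();pos,rpy=frm or (s['position'],s['tool_rot'])
    d=R.from_euler('xyz',rpy).inv().apply(np.array([x,y,z])-pos)*1000
    t=-((yaw-rpy[2]+np.pi)%(2*np.pi)-np.pi)
    print('go',np.round(d,1),round(t,3),'dist',round(np.linalg.norm(d),1))
E
python3 -c "
from h import *
go(.661,.0485,.25,0)
go(.661,.0485,.25,-.4)"
```

```text
go [ 636.1 -438.9  -18.7] 0.358 dist 773.1
go [ 636.1 -438.9  -18.7] 0.758 dist 773.1
```

Call:
move_arm(moves="20 -14 -18 0.05; 50 -34 -18 0.1; 80 -55 -18 0.15; 112 -77 -18 0.2; 145 -100 -18 0.25; 178 -123 -18 0.3; 210 -145 -18 0.358; 243 -168 -18 0.358; 275 -190 -18 0.358; 307 -212 -18 0.358", grip=0.75)

```text
clock: 2.13
position: [0.433, -0.2775, 0.2496]
tool_rot: [3.141, -0.0, -0.0]
force: [0.3, -0.1, -0.5]
grip_width: 0.064
```

```bash
python3 -c "
from h import *
go(.661,.0485,.25,0);print(bot.observe())"
```

```text
go [ 227.9 -326.1   -0.4] -0.0 dist 397.9
{'clock': 2.1333, 'qpos': array([ 0.51393462,  0.325157  , -0.0751598 ,  1.86524006,  0.02953664,
        0.95179049, -1.14544062]), 'qd': array([-0.75148225,  0.0129078 , -0.18913962, -0.02193565,  0.07454988,
        0.00918217, -0.9701603 ]), 'joint_efforts': array([  9.64682937, -73.82680893,   1.85407564, -33.27155471,
        -0.2944334 ,   0.15956815,   3.17062363]), 'position': array([ 0.43300274, -0.27754368,  0.24955383]), 'tool_rot': array([ 3.14133433e+00, -3.93287124e-04, -2.13690788e-04]), 'force': array([ 0.34976067, -0.1253217 , -0.50618946]), 'moment': array([-0.01572466, -0.09072826, -0.00174958]), 'grip_width': 0.06397051927665515}
```

Call:
move_arm(moves="23 -33 0 0; 46 -66 0 0; 69 -99 0 0; 92 -132 0 0; 115 -165 0 0; 138 -198 0 0; 161 -231 0 0; 184 -264 0 0; 206 -295 20 0; 228 -326 40 0")

```text
clock: 2.97
position: [0.6604, 0.0467, 0.2108]
tool_rot: [-3.141, -0.002, -0.0]
force: [-0.8, -1.3, -0.4]
grip_width: 0.0641
```

```bash
python3 - <<'E'
from h import *
p=bot.grab_frame('wrist');save(p,'w1.png');print(p['eye'],p['attitude'])
C=cloud(p)
print(circ(near(C,.661,.0485,.035,.040,.065)),np.percentile(near(C,.661,.0485,.035,.040,.065)[:,2],[5,50,95]))
m=(abs(C[...,0]-.657)<.047)&(abs(C[...,1]-.008)<.09)&(C[...,2]>.014)&(C[...,2]<.030)
print(cv2.minAreaRect((C[m][:,:2]*1000).astype(np.float32)),m.sum())
s=bot.observe();print(s['position'],s['tool_rot'])
E
```

```text
[0.72821398 0.04700777 0.352624  ] [-2.67921493e-01 -8.00982660e-05 -1.57189342e+00]
(array([660.4,  48.3]), 21.0, 1944, array([662. ,  48.4,  50.4])) [0.04613034 0.05119808 0.05337076]
((661.2933959960938, 8.247543334960938), (150.2949676513672, 84.59856414794922), 88.14312744140625) 4224
[0.66092768 0.05410975 0.20545799] [-3.13800417e+00  2.76834029e-03  6.14032544e-03]
```

View pics/w1.png

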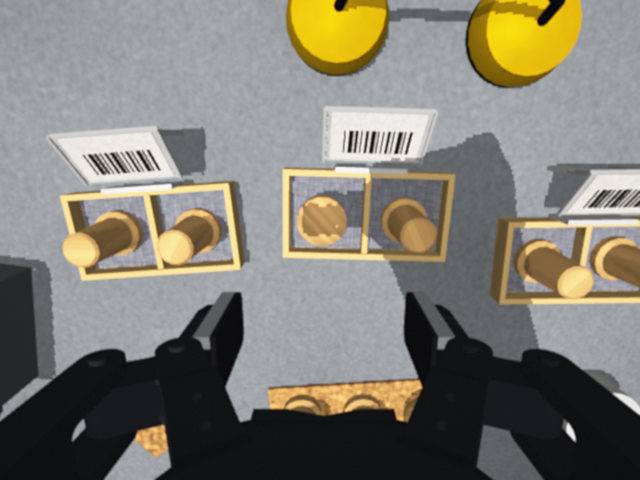

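The wrist view shows the knob's cap at (322,221) in the middle tray's left bay. It measures (0.6605, 0.048) with its top at 53 mm, as expected, so I descend.

Call:
move_arm(moves="0 0 12 0; 0 0 36 0; 0 0 66 0; 0 0 98 0; 0 0 128 0; 0 0 152 0; 0 0 170 0; 0 0 181 0; 0 0 187 0; 0 0 188 0")

```text
clock: 3.85
position: [0.6586, 0.0443, 0.0219]
tool_rot: [3.141, 0.001, -0.001]
force: [-0.1, -0.7, -0.6]
grip_width: 0.0641
```

Call:
move_arm(moves="0 0 0 0; 0 0 0 0; 0 0 0 0; 0 0 0 0; 0 0 0 0; 0 0 0 0; 0 0 0 0; 0 0 0 0; 0 0 -5 0; 0 0 -15 0", grip=0, grip_force=30)

```text
clock: 4.68
position: [0.6585, 0.0447, 0.0375]
tool_rot: [3.141, 0.001, -0.0]
force: [-0.3, 0.6, 0.3]
grip_width: 0.0409
```

```bash
python3 - <<'E'
from h import *
s=bot.observe();print(s['position'],s['tool_rot'],s['qpos'])
go(.553,.417,.14,-0.3)
E
```

```text
[0.65845071 0.04472202 0.03750096] [ 3.14147294e+00  1.14017029e-03 -1.45323268e-04] [-0.07097459  0.81220911 -0.13539736  1.61716422  0.14844278  0.72344378
 -1.84708965]
go [-105.6 -372.3 -102.4] 0.3 dist 400.3
```

Call:
move_arm(moves="0 0 -15 0; 0 0 -40 0; -5 -15 -70 -0.05; -13 -45 -95 -0.1; -22 -79 -103 -0.15; -31 -113 -103 -0.2; -40 -147 -103 -0.25; -50 -181 -103 -0.3; -60 -215 -103 -0.4; -70 -249 -103 -0.5")

```text
clock: 5.52
position: [0.5885, 0.2954, 0.1424]
tool_rot: [3.141, -0.002, 0.504]
force: [-0.1, 0.3, 0.3]
grip_width: 0.0408
```

```bash
python3 - <<'E'
from h import *
s=bot.observe();print(s['position'],s['tool_rot'],s['qpos'],s['grip_width'])
go(.553,.417,.14,.5)
go(.553,.417,.022,.5)
p=bot.grab_frame('top');C=cloud(p)
m=(abs(C[...,0]-.7)<.1)&(abs(C[...,1]-.4)<.08)&(C[...,2]>.1)&(C[...,2]<.19)
print('bottle',circ(C[m]))
E
```

```text
[0.58853385 0.2953957  0.14242028] [ 3.14113879e+00 -1.51282498e-03  5.04246658e-01] [-0.37434743  0.68124912 -0.28293926  1.57228629  0.22382636  0.91855382
 -1.80005322] 0.040754647776646065
go [  27.6 -123.6    2.4] 0.004 dist 126.7
go [  27.5 -123.7  120.4] 0.004 dist 174.8
bottle (array([0., 0.]), 0.0, 0, array([nan, nan, nan]))h.py:29: RuntimeWarning: Mean of empty slice.
  (c,r)=cv2.minEnclosingCircle(P[:,:2].astype(np.float32)*1000);return np.round(c,1),round(r,1),len(P),np.round(P.mean(0)*1000,1)
  ret = um.true_divide(
```

Call:
move_arm(moves="5 -25 2 0; 13 -58 2 0; 20 -90 2 0; 25 -112 4 0; 27 -122 14 0; 27 -123 34 0; 27 -123 62 0; 27 -123 88 0; 27 -123 106 0; 27 -123 115 0")

```text
clock: 6.4
position: [0.5534, 0.4131, 0.0237]
tool_rot: [3.141, 0.002, 0.499]
force: [0.2, 0.1, 0.1]
grip_width: 0.0408
```

```bash
python3 - <<'E'
from h import *
s=bot.observe();print(s['position'],s['force'],s['grip_width'])
go(.553,.417,.022,.5)
E
```

```text
[0.55338919 0.41313054 0.02366923] [0.20626425 0.07360799 0.05389445] 0.04082885881895229
go [ 1.5 -3.6  1.7] -0.001 dist 4.2
```

Call:
move_arm(moves="0 0 1 0; 0 0 1 0; 0 0 1 0; 0 0 1 0; 0 0 1 0; 0 0 1 0; 0 0 1 0; 0 0 1 0; 0 0 1 0; 0 0 1 0", grip=0.75)

```text
clock: 7.23
position: [0.5537, 0.4147, 0.0245]
tool_rot: [3.142, 0.0, 0.5]
force: [-1.0, 0.2, 0.1]
grip_width: 0.0641
```

Call:
move_arm(moves="0 0 0 0; 0 0 0 0; 0 0 -5 0; 0 0 -18 0; 0 0 -45 0; 0 0 -75 0; 0 0 -105 0; 0 0 -135 0; 0 0 -160 0; 0 0 -165 0")

```text
clock: 8.07
position: [0.5551, 0.4159, 0.1957]
tool_rot: [-3.14, -0.007, 0.5]
force: [0.6, 0.8, -0.5]
grip_width: 0.0642
```

```bash
python3 - <<'E'
from h import *
s=bot.observe();print(s['position'],s['tool_rot'],s['qpos'],s['grip_width'])
p=bot.grab_frame('wrist');save(p,'w2.png');C=cloud(p)
P=near(C,.553,.417,.05,.012,.075);print(circ(P),np.percentile(P[:,2],[50,98]))
go(.4425,.0045,.19,np.pi/2)
q=bot.grab_frame('scene');S=cloud(q)
m=(abs(S[...,0]-.7)<.12)&(abs(S[...,1]-.4)<.1)&(S[...,2]>.08)&(S[...,2]<.19)
print('bottle',circ(S[m]))
E
```

```text
[0.55507115 0.41588582 0.19573676] [-3.14019165 -0.00670667  0.49954378] [-0.5546633   0.67598768 -0.28840274  1.42849986  0.20605421  1.05981956
 -1.95396577] 0.06417716375380446
(array([554.3, 413.6]), 21.0, 2150, array([556.1, 414.6,  49.1])) [0.0501186  0.05263608]
go [-295.6  307.1    2.4] -1.071 dist 426.2
bottle (array([696.8, 403.4]), 30.8, 1566, array([706.6, 408. , 120.5]))
```

Call:
move_arm(moves="-15 16 2 -0.1; -42 44 2 -0.22; -70 73 2 -0.34; -99 102 2 -0.46; -127 131 2 -0.58; -155 161 2 -0.7; -183 190 2 -0.82; -211 219 2 -0.94; -238 247 2 -1.07; -265 275 2 -1.071")

```text
clock: 9.0
position: [0.4517, 0.0449, 0.1869]
tool_rot: [-3.141, -0.0, 1.579]
force: [1.5, -0.4, 0.9]
grip_width: 0.064
```

Call:
move_arm(moves="26 26 0 0; 38 22 5 0; 41 22 20 0; 41 22 20 0; 41 22 20 0; 41 22 20 0; 41 22 20 0; 41 22 20 0; 41 22 20 0; 41 22 20 0")

```text
clock: 9.83
position: [0.4751, 0.0872, 0.1678]
tool_rot: [3.141, 0.0, 1.571]
force: [0.3, 0.3, -0.5]
grip_width: 0.064
```

```bash
python3 - <<'E'
from h import *
s=bot.observe();print(s['position'],s['tool_rot'],s['qpos'])
p=bot.grab_frame('wrist');C=cloud(p)
P=near(C,.4425,.0045,.03,.058,.08);print(circ(P),np.percentile(P[:,2],[50,98]))
go(.4425,.0045,.03,np.pi/2)
E
```

```text
[0.47505697 0.08722235 0.1677669 ] [3.14116879e+00 3.27008250e-05 1.57063485e+00] [ 0.13113199  0.43302245 -0.55824885  2.00736677  0.31978382  0.7861588
 -0.61449151]
(array([440.9,   5.5]), 15.1, 1305, array([441.7,   7.8,  66.9])) [0.06779725 0.06929575]
go [-82.7 -32.6 137.7] -0.0 dist 163.9
```

Call:
move_arm(moves="-14 -6 0 0; -40 -16 0 0; -66 -27 0 0; -79 -32 6 0; -82 -33 25 0; -82 -33 55 0; -82 -33 85 0; -82 -33 112 0; -82 -33 131 0; -82 -33 139 0")

```text
clock: 10.72
position: [0.4409, 0.0056, 0.0262]
tool_rot: [-3.139, -0.0, 1.571]
force: [-0.2, 0.4, -0.0]
grip_width: 0.0641
```

```bash
python3 - <<'E'
from h import *
s=bot.observe();print(s['position'],s['force'])
p=bot.grab_frame('wrist');C=cloud(p);save(p,'w3.png')
go(.4417,.005,.028,np.pi/2)
s=bot.observe();print(s['position'],s['force'])
E
```

```text
[0.44091238 0.00558312 0.02621302] [-0.18869772  0.38306359 -0.03851944]
go [-0.7  0.8 -1.8] 0.001 dist 2.1
[0.44089634 0.00567104 0.02621436] [-1.58800903 -0.4491986  -1.25184949]
```

Call:
move_arm(moves="0 0 -1 0; 0 0 -1 0; 0 0 -1 0; 0 0 -1 0; 0 0 -1 0; 0 0 -1 0; 0 0 -1 0; 0 0 -1 0; 0 0 -1 0; 0 0 -1 0", grip=0, grip_force=35)

```text
clock: 11.6
position: [0.4427, 0.0053, 0.0309]
tool_rot: [3.139, -0.0, 1.57]
force: [-1.2, 1.5, 9.0]
grip_width: 0.0295
```

Call:
move_arm(moves="0 0 -3 0; 0 0 -10 0; 0 0 -25 0; 0 0 -45 0; 0 0 -68 0; 0 0 -90 0; 0 0 -108 0; 0 0 -118 0; 0 0 -120 0; 0 0 -120 0")

```text
clock: 12.43
position: [0.4422, 0.005, 0.15]
tool_rot: [3.14, 0.0, 1.57]
force: [-0.7, 0.5, -0.1]
grip_width: 0.0294
```

```bash
python3 - <<'E'
from h import *
s=bot.observe();print(s['position'],s['force'],s['grip_width'])
go(.657,.0447,.147,np.pi/2)
E
```

```text
[0.44217201 0.00500003 0.14998888] [-0.67865096  0.52295696 -0.09632222] 0.029425153274454465
go [ 39.8 214.8   3.3] -0.001 dist 218.5
```

Call:
move_arm(moves="2 12 0 0; 7 35 0 0; 12 63 0 0; 17 92 0 0; 23 122 0 0; 28 152 0 0; 33 180 0 0; 37 201 0 0; 40 212 0 0; 40 215 0 0")

```text
clock: 13.27
position: [0.6577, 0.0463, 0.1473]
tool_rot: [-3.14, -0.0, 1.571]
force: [-0.7, 0.5, -0.0]
grip_width: 0.0298
```

```bash
python3 - <<'E'
from h import *
s=bot.observe();print(s['position'],s['force'],s['grip_width'])
q=bot.grab_frame('scene');S=cloud(q);save(q,'s2.png',(200,180,360,340),4)
p=bot.grab_frame('wrist');C=cloud(p)
x,y,z=s['position']
for n,D in (('w',C),('s',S)):
  for lo in np.arange(.10,.2,.01):
    P=near(D,x,y,.028,lo,lo+.01)
    if len(P)>5: print(n,round(lo,2),circ(P))
go(.657,.0447,.0305,np.pi/2)
E
```

```text
[0.65767419 0.04625956 0.14730026] [-0.68881444  0.49919028 -0.02836415] 0.029818516429559384
w 0.12 (array([657.5,  49.3]), 20.1, 629, array([657.4,  61.8, 126.7]))
w 0.13 (array([657.7,  49. ]), 20.1, 1452, array([657.8,  58.5, 132.8]))
w 0.14 (array([657.4,  52.5]), 15.5, 656, array([657.6,  58.3, 145.2]))
w 0.15 (array([657.8,  53. ]), 27.1, 1343, array([657.9,  56.8, 155.6]))
w 0.16 (array([657.7,  52.7]), 27.2, 1787, array([657.6,  56.3, 165.2]))
w 0.17 (array([657.7,  52.6]), 27.2, 2226, array([657.7,  55.5, 175.1]))
w 0.18 (array([657.6,  53.4]), 25.7, 7600, array([657.7,  48. , 184.3]))
w 0.19 (array([657.6,  57.5]), 25.6, 1548, array([657.5,  57.1, 195. ]))
s 0.12 (array([661.1,  47.1]), 20.6, 98, array([668.1,  55.6, 126. ]))
s 0.13 (array([661. ,  48.8]), 20.3, 88, array([666.4,  54.8, 134.1]))
s 0.14 (array([661.8,  53. ]), 19.8, 44, array([664.6,  56.6, 145.3]))
s 0.15 (array([658.1,  47.7]), 27.7, 81, array([662. ,  56. , 154.8]))
s 0.16 (array([657.6,  51.8]), 26.7, 86, array([661.2,  55.8, 164.8]))
s 0.17 (array([658.1,  51.2]), 27.1, 88, array([661.4,  54.9, 175.1]))
s 0.18 (array([658. ,  51.2]), 24.3, 130, array([654.5,  50.5, 183.9]))
s 0.19 (array([658.6,  49.2]), 27.0, 76, array([652.9,  48. , 195.2]))
go [ -0.7   0.9 117.4] 0.0 dist 117.4
```

View pics/s2.png

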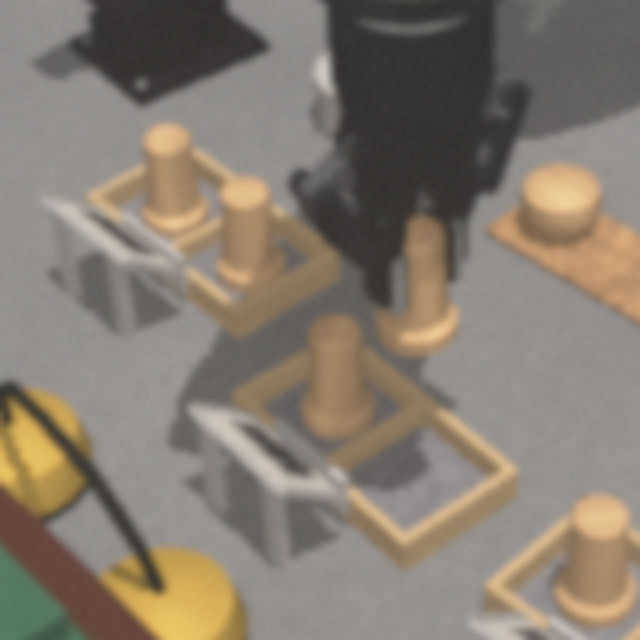

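Call:
move_arm(moves="-1 0 8 0; -3 0 22 0; -4 0 40 0; -4 0 60 0; -4 0 78 0; -4 0 92 0; -4 0 102 0; -4 0 109 0; -4 0 112 0; -4 0 114 0")

```text
clock: 14.2
position: [0.657, 0.0413, 0.0354]
tool_rot: [3.141, -0.0, 1.571]
force: [0.4, 0.5, 0.3]
grip_width: 0.0298
```

Call:
move_arm(moves="0 0 1 0; 0 0 2 0; 0 0 2 0; 0 0 2 0; 0 0 2 0; 0 0 2 0; 0 0 2 0; 0 0 2 0; 0 0 2 0; 0 0 2 0")

```text
clock: 15.03
position: [0.657, 0.0413, 0.0335]
tool_rot: [3.142, -0.0, 1.571]
force: [0.1, -0.0, 0.1]
grip_width: 0.0298
```

Call:
move_arm(moves="0 0 0.5 0; 0 0 1 0; 0 0 1.5 0; 0 0 2 0; 0 0 2.5 0; 0 0 3 0; 0 0 3 0; 0 0 3 0; 0 0 3 0; 0 0 3 0")

```text
clock: 15.87
position: [0.6569, 0.0413, 0.031]
tool_rot: [3.142, 0.0, 1.571]
force: [-3.7, -0.8, 8.7]
grip_width: 0.0298
```

Call:
move_arm(moves="0 0 -0.5 0; 0 0 -0.5 0; 0 0 -0.5 0; 0 0 -0.5 0; 0 0 -0.5 0; 0 0 -0.5 0; 0 0 -0.5 0; 0 0 -0.5 0; 0 0 -0.5 0; 0 0 -0.5 0", grip=0.58)

```text
clock: 16.7
position: [0.6569, 0.0413, 0.031]
tool_rot: [3.142, -0.0, 1.571]
force: [-0.0, -0.5, -0.6]
grip_width: 0.0496
```

Call:
move_arm(moves="0 0 -3 0; 0 0 -12 0; 0 0 -30 0; 0 0 -55 0; 0 0 -85 0; 0 0 -115 0; 0 0 -145 0; 0 0 -175 0; 0 0 -195 0; 0 0 -200 0")

```text
clock: 17.53
position: [0.6581, 0.0416, 0.2358]
tool_rot: [3.136, -0.001, 1.571]
force: [-0.5, -0.1, 0.5]
grip_width: 0.0496
```

```bash
python3 - <<'E'
from h import *
s=bot.observe();print(s['position'],s['tool_rot'],s['qpos'],s['grip_width'])
p=bot.grab_frame('wrist');C=cloud(p);save(p,'w4.png')
P=near(C,.657,.0447,.03,.06,.08);print(circ(P),np.percentile(P[:,2],[50,98]))
P=near(C,.657,.0447,.03,.01,.02);print('collar',circ(P))
t=bot.grab_frame('top');T=cloud(t);save(t,'t2.png',(400,180,540,320),4)
for D,n in ((C,'wrist'),(T,'top')):
    P=near(D,.657,.0447,.03,.06,.08);print(n,circ(P))
E
```

```text
[0.6581392  0.04164413 0.23581317] [ 3.13625215e+00 -5.36708168e-04  1.57067285e+00] [ 0.17671901  0.61490185 -0.52561376  1.481519    0.32713629  1.12761001
 -0.40876301] 0.049562543091256885
(array([657.5,  40.8]), 14.6, 928, array([657.5,  41.6,  67.6])) [0.06786916 0.06950597]
collar (array([657.5,  40.8]), 20.8, 393, array([657.8,  50. ,  14.8]))
wrist (array([657.5,  40.8]), 14.6, 928, array([657.5,  41.6,  67.6]))
top (array([0., 0.]), 0.0, 0, array([nan, nan, nan]))h.py:29: RuntimeWarning: Mean of empty slice.
  (c,r)=cv2.minEnclosingCircle(P[:,:2].astype(np.float32)*1000);return np.round(c,1),round(r,1),len(P),np.round(P.mean(0)*1000,1)
  ret = um.true_divide(
```

View pics/w4.png

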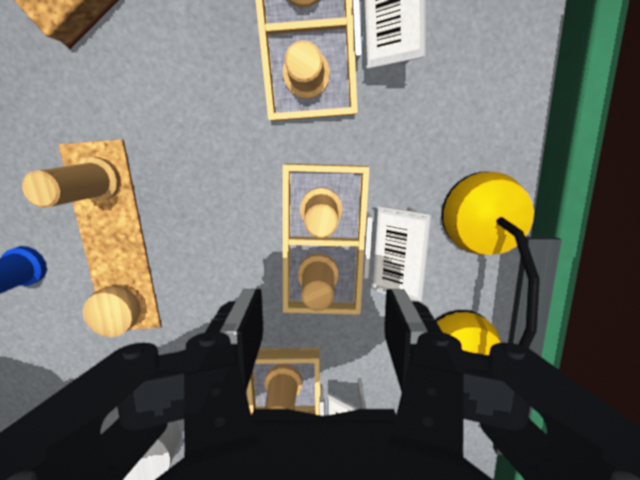

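View pics/t2.png

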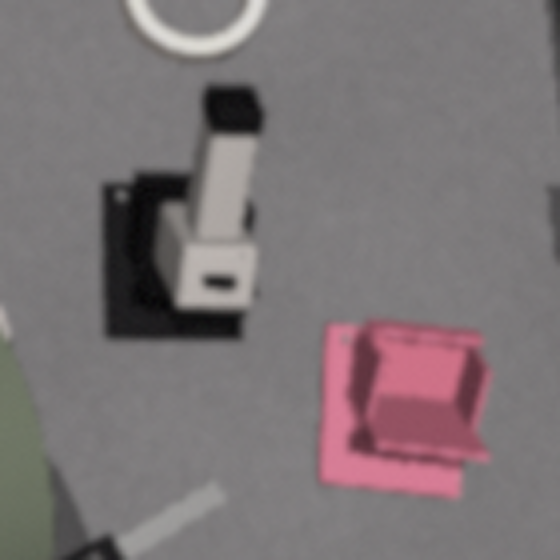

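Wrist view: the spare stands upright in the bay at (321,213), measured (0.6575, 0.041), and the other feet are undisturbed. Top crop: the scanner is parked in the black cradle, with its handle towards +x.

```bash
python3 - <<'E'
from h import *
p=bot.grab_frame('wrist');C=cloud(p)
m=(abs(C[...,0]-.726)<.04)&(abs(C[...,1]-.008)<.045)&(C[...,2]>.03)&(C[...,2]<.075)
P=C[m];c=P.mean(0);_,_,V=np.linalg.svd(P-c);print('holder',np.round(c,4),V[2],len(P),P.min(0),P.max(0))
print([(q['at'],q['conf'],w(p,*q['at'])) for q in bot.pinpoint(p,'label_a')])
go(.47,-.36,.33,0)
E
```

```text
holder [0.7279 0.0093 0.0512] [-0.61598494  0.01854028  0.78753972] 4647 [ 0.69921903 -0.03476587  0.03012255] [0.75036988 0.04791599 0.06874068]
[([399.7, 249.9], 0.73, array([0.72668667, 0.01134901, 0.05145859])), ([394.5, 2.4], 0.59, array([0.71235331, 0.2070185 , 0.0514934 ]))]
go [-401.1 -186.6  -99.4] 1.571 dist 453.5
```

Call:
move_arm(moves="-15 -7 -5 0.1; -42 -20 -15 0.22; -75 -35 -25 0.34; -110 -51 -35 0.46; -146 -68 -45 0.58; -182 -85 -55 0.7; -218 -102 -65 0.82; -254 -119 -75 0.94; -290 -135 -82 1.06; -325 -151 -90 1.18")

```text
clock: 18.57
position: [0.5043, -0.2854, 0.3203]
tool_rot: [-3.14, 0.001, 0.385]
force: [1.6, -1.2, -0.8]
grip_width: 0.0499
```

```bash
python3 -c "
from h import *
go(.47,-.36,.33,0)"
```

```text
go [-59.8  56.3  -9.7] 0.385 dist 82.7
```

Call:
move_arm(moves="-17 16 -3 0.1; -35 33 -6 0.2; -48 46 -8 0.3; -57 54 -10 0.36; -60 56 -10 0.385; -60 56 -10 0.385; -60 56 -10 0.385; -60 56 -10 0.385; -60 56 -10 0.385; -60 56 -10 0.385", grip=1)

```text
clock: 19.4
position: [0.4721, -0.3577, 0.3309]
tool_rot: [-3.141, 0.0, 0.007]
force: [0.0, 0.4, -0.6]
grip_width: 0.0858
```

```bash
python3 - <<'E'
from h import *
s=bot.observe();print(s['position'],s['tool_rot'],s['qpos'],s['grip_width'])
p=bot.grab_frame('wrist');C=cloud(p);save(p,'w5.png')
for l in ['scanner','cradle','parked']: print(l,[(np.round(q['at']),round(q['conf'],2),w(p,*q['at'])) for q in bot.pinpoint(p,l)])
np.save('C5.npy',C);np.save('F5.npy',p['frame'])
t=bot.grab_frame('scene');np.save('S5.npy',cloud(t))
m=(abs(C[...,0]-.49)<.09)&(abs(C[...,1]+.37)<.08)
for lo in np.arange(0,.19,.01):
    P=C[m&(C[...,2]>lo)&(C[...,2]<=lo+.01)]
    if len(P)>20: print(round(lo,2),len(P),np.round(P.min(0)*1000),np.round(P.max(0)*1000),[np.round(v,1) for v in cv2.minAreaRect((P[:,:2]*1000).astype(np.float32))])
E
```

```text
[ 0.4721469  -0.35770242  0.33088026] [-3.14133210e+00  4.44638364e-06  7.46185958e-03] [ 0.63403902  0.38443007 -0.11993696  1.5561835   0.04785     1.20399842
 -1.05773119] 0.08575175374056473
scanner []
cradle [(array([456., 250.]), 0.59, array([ 0.42229067, -0.50286965,  0.07829973]))]
parked [(array([477., 242.]), 0.58, array([ 0.42079582, -0.53929928,  0.04306343]))]
0.0 2619 [ 400. -450.    0.] [ 580. -290.   10.] [array([ 490., -370.]), array([159.9, 179.9]), np.float64(90.0)]
0.03 59 [ 504. -366.   30.] [ 529. -361.   40.] [array([ 516.6, -363.7]), array([ 3.5, 25.3]), np.float64(86.8)]
0.04 80 [ 497. -426.   40.] [ 543. -358.   50.] [array([ 526.2, -389.2]), array([44. , 67.9]), np.float64(14.1)]
0.05 159 [ 489. -426.   50.] [ 556. -356.   60.] [array([ 521.1, -391.9]), array([68.3, 68.6]), np.float64(86.7)]
0.06 620 [ 479. -431.   60.] [ 555. -356.   70.] [array([ 517.6, -393.4]), array([72. , 72.5]), np.float64(86.5)]
0.07 588 [ 472. -431.   70.] [ 549. -355.   80.] [array([ 509.7, -392.8]), array([72., 76.]), np.float64(87.0)]
0.08 402 [ 463. -429.   80.] [ 531. -355.   
[... 510 characters left out ...]
float64(86.3)]
0.13 1745 [ 461. -415.  130.] [ 543. -368.  140.] [array([ 499.3, -394.8]), array([48.3, 79.8]), np.float64(77.4)]
0.14 426 [ 503. -408.  140.] [ 555. -378.  150.] [array([ 528.6, -393.9]), array([29.8, 50.3]), np.float64(86.7)]
0.15 473 [ 514. -409.  150.] [ 565. -379.  160.] [array([ 538.9, -394.6]), array([30. , 50.1]), np.float64(86.7)]
0.16 528 [ 524. -412.  160.] [ 580. -380.  170.] [array([ 552.2, -395.8]), array([31.6, 56.6]), np.float64(88.3)]
0.17 894 [ 535. -413.  170.] [ 580. -380.  180.] [array([ 557.7, -395.7]), array([32.1, 45.5]), np.float64(87.2)]
0.18 1148 [ 545. -412.  180.] [ 576. -379.  190.] [array([ 560.7, -395.9]), array([32.2, 30. ]), np.float64(86.2)]
```

View pics/w5.png

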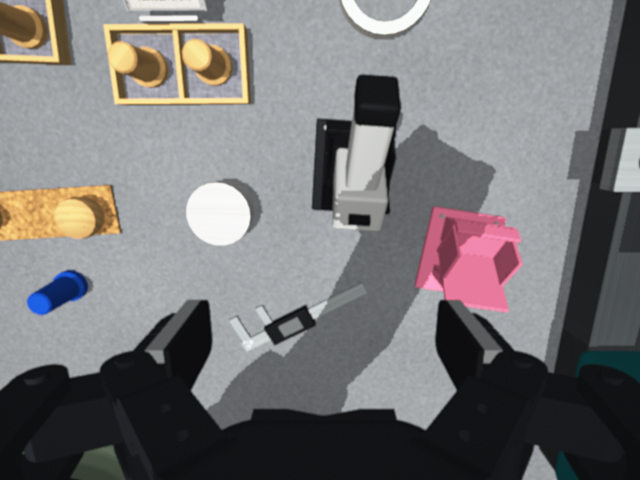

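The wrist view shows the scanner head's rear at about (360,205) and its handle running up to (377,98), with the pink cradle to the right. From the slices, the cradle yaw is about -0.06 rad and the window is about (0.531, -0.394, 0.042). I plan to grip the head 90 mm behind the window, at (0.479, -0.391).

```bash
python3 -c "
from h import *
go(.479,-.391,.20,-.06)
go(.479,-.391,.092,-.06)"
```

```text
go [  6.9  32.8 131. ] 0.066 dist 135.2
go [  6.9  32.8 239. ] 0.066 dist 241.3
```

Call:
move_arm(moves="2 8 5 0.02; 5 22 20 0.05; 7 31 45 0.066; 7 33 75 0.066; 7 33 108 0.066; 7 33 135 0.066; 7 33 150 0.066; 7 33 155 0.066; 7 33 155 0.066; 7 33 155 0.066")

```text
clock: 20.48
position: [0.4793, -0.3918, 0.1766]
tool_rot: [3.141, -0.001, -0.061]
force: [-0.1, -0.7, 0.1]
grip_width: 0.0853
```

```bash
python3 -c "
from h import *
p=bot.grab_frame('wrist');C=cloud(p)
m=(abs(C[...,0]-.49)<.07)&(abs(C[...,1]+.39)<.035)
for lo in (.11,.115,.12,.125,.13,.135,.15,.16,.17):
    P=C[m&(C[...,2]>lo)&(C[...,2]<=lo+.005)]
    if len(P)>20: print(lo,len(P),np.round(P.min(0)*1000),np.round(P.max(0)*1000),[np.round(v,1) for v in cv2.minAreaRect((P[:,:2]*1000).astype(np.float32))])
go(.479,-.391,.092,-.06)"
```

```text
0.11 220 [ 451. -416.  110.] [ 509. -366.  115.] [array([ 480.1, -391.1]), array([47.8, 55.9]), np.float64(86.5)]
0.115 454 [ 452. -416.  115.] [ 506. -366.  120.] [array([ 479. , -391.1]), array([48. , 52.3]), np.float64(86.7)]
0.12 630 [ 457. -416.  120.] [ 503. -367.  125.] [array([ 480., -391.]), array([48. , 43.4]), np.float64(86.4)]
0.125 1009 [ 464. -416.  125.] [ 500. -367.  130.] [array([ 482.4, -391.3]), array([48.1, 34.7]), np.float64(87.3)]
0.13 2562 [ 461. -415.  130.] [ 506. -367.  135.] [array([ 483.2, -391.4]), array([48.1, 44.5]), np.float64(88.8)]
0.135 2268 [ 463. -415.  135.] [ 510. -368.  140.] [array([ 486.6, -391.5]), array([47.5, 47. ]), np.float64(89.7)]
0.15 638 [ 514. -409.  150.] [ 528. -379.  155.] [array([ 520.4, -393.5]), array([29.9, 12.8]), np.float64(86.4)]
0.16 797 [ 524. -409.  160.] [ 540. -379.  165.] [array([ 531.4, -393.5]), array([30.2, 13.8]), np.float64(82.7)]
0.17 1016 [ 535. -410.  170.] [ 549. -380.  175.] [array([ 541.4, -394.5]), array([30. , 13.2]), np.float64(85.1)]
go [-0.7 -0.9 85.2] -0.001 dist 85.2
```

Call:
move_arm(moves="-1 -1 8 0; -1 -1 22 0; -1 -1 38 0; -1 -1 53 0; -1 -1 65 0; -1 -1 74 0; -1 -1 80 0; -1 -1 83 0; -1 -1 84 0; -1 -1 84 0")

```text
clock: 21.37
position: [0.4782, -0.3904, 0.0923]
tool_rot: [3.141, -0.0, -0.06]
force: [0.5, 0.8, -0.1]
grip_width: 0.0851
```

Call:
move_arm(moves="0 0 0 0; 0 0 0 0; 0 0 0 0; 0 0 0 0; 0 0 0 0; 0 0 0 0; 0 0 0 0; 0 0 0 0; 0 0 0 0; 0 0 0 0", grip=0, grip_force=80)

```text
clock: 22.2
position: [0.4783, -0.3904, 0.0926]
tool_rot: [3.141, -0.001, -0.06]
force: [-1.6, 0.9, 5.9]
grip_width: 0.047
```

Call:
move_arm(moves="-1 0 -2 0; -3 0 -4 0; -6 0 -9 0; -10 0 -14 0; -15 0 -21 0; -21 0 -30 0; -28 0 -40 0; -35 0 -50 0; -42 0 -60 0; -46 0 -66 0")

```text
clock: 23.03
position: [0.4307, -0.3878, 0.1595]
tool_rot: [3.141, 0.0, -0.061]
force: [-1.3, -0.0, -2.2]
grip_width: 0.0472
```

```bash
python3 - <<'E'
from h import *
s=bot.observe();print(s['position'],s['tool_rot'],s['force'],s['grip_width'])
q=bot.grab_frame('scene');save(q,'s3.png',(180,90,320,230),4)
g=.1*np.array([-np.sin(np.radians(35)),np.cos(np.radians(35))])
# window rel TCP in cradle frame
W=np.array([.531,-.3943,.042])-np.array([.4783,-.3904,.0926])
c,si=np.cos(.06),np.sin(.06); Wl=R.from_euler('z',.06).apply(W);print('W local',Wl)
yaw=-.01; L=np.array([.7262,.0085,.052])
n=R.from_euler('z',yaw).apply([-np.sin(np.radians(37)),0,np.cos(np.radians(37))])
win=L+.1*R.from_euler('z',yaw).apply([g[0]/.1,0,g[1]/.1])
T=win-R.from_euler('z',yaw).apply(Wl);print('TCP scan',T,'win',win)
go(s['position'][0]+.02,s['position'][1],.25,-.05)
E
```

```text
[ 0.43070371 -0.3877514   0.1594775 ] [ 3.14112460e+00  3.86566520e-04 -6.10586658e-02] [-1.28454984 -0.02215331 -2.24937031] 0.04721013947524384
W local [ 0.05283903 -0.00073288 -0.0506    ]
TCP scan [0.61601617 0.01033479 0.1845152 ] win [0.66884522 0.00907357 0.1339152 ]
go [ 20.2  -1.5 -90. ] -0.012 dist 92.2
```

View pics/s3.png

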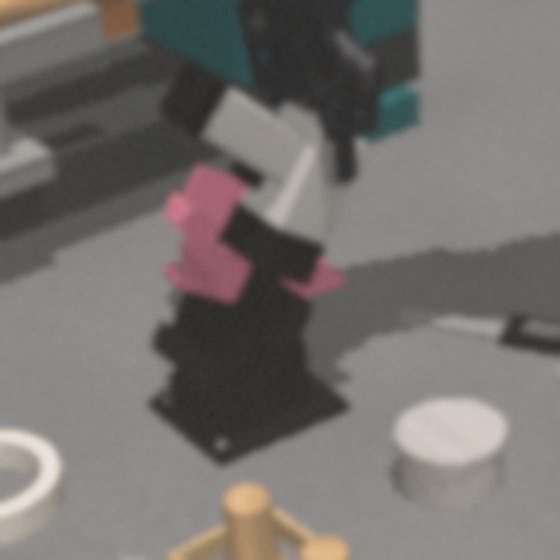

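The scanner is out of the cradle and held firm, with its nose clear above it. I raise it and carry it to the scan pose at TCP (0.616, 0.010, 0.185).

Call:
move_arm(moves="0 0 -8 0; 0 0 -22 0; 4 -6 -42 0; 9 -22 -62 0; 18 -45 -80 -0.01; 29 -72 -94 -0.02; 41 -101 -104 -0.03; 53 -131 -110 -0.04; 66 -161 -110 -0.05; 79 -191 -110 -0.05")

```text
clock: 23.92
position: [0.5228, -0.2, 0.2685]
tool_rot: [3.142, 0.0, -0.01]
force: [0.8, -0.8, -2.9]
grip_width: 0.047
```

```bash
python3 -c "
from h import *
go(.616,.0103,.26,-.01)"
```

```text
go [  91.2 -211.2    8.4] 0.0 dist 230.2
```

Call:
move_arm(moves="12 -28 0 0; 24 -56 0 0; 37 -84 0 0; 49 -112 2 0; 61 -140 4 0; 72 -166 8 0; 81 -188 16 0; 88 -202 28 0; 91 -209 42 0; 91 -211 52 0")

```text
clock: 24.75
position: [0.6153, 0.0097, 0.2142]
tool_rot: [-3.141, 0.002, -0.009]
force: [-0.3, -0.2, -2.3]
grip_width: 0.0475
```

```bash
python3 - <<'E'
from h import *
s=bot.observe();print(s['position'],s['tool_rot'],s['force'])
q=bot.grab_frame('scene');save(q,'s4.png',(190,150,390,350),3)
D=cloud(q)
# scanner head points visible; estimate held pitch from rear/handle later
go(.616,.0103,.1845,-.01)
E
```

```text
[0.61533613 0.00969546 0.2141517 ] [-3.14144036e+00  1.89012419e-03 -8.58250220e-03] [-0.32660565 -0.2184512  -2.25679898]
go [ 1.9 -1.6 28. ] 0.001 dist 28.1
```

View pics/s4.png

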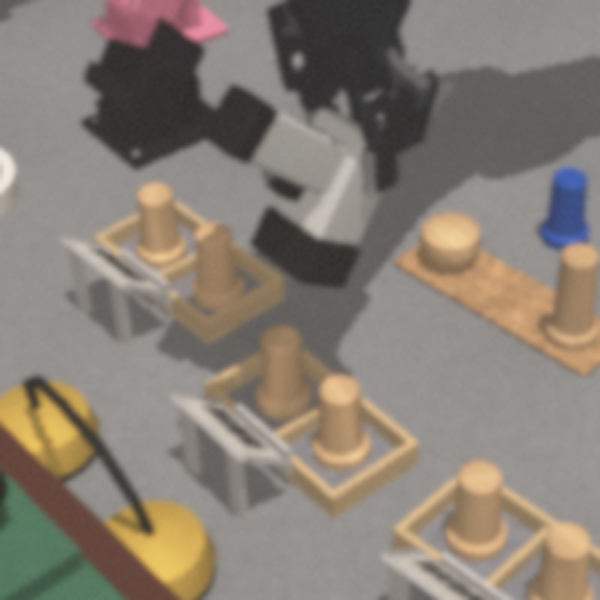

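Call:
move_arm(moves="1 -1 6 0; 2 -1 13 0; 2 -1 20 0; 2 -1 25 0; 2 -1 28 0; 2 -1 28 0; 2 -1 28 0; 2 -1 28 0; 2 -1 28 0; 2 -1 28 0")

```text
clock: 25.63
position: [0.6178, 0.0095, 0.1883]
tool_rot: [-3.142, -0.0, -0.01]
force: [1.0, 0.3, -1.9]
grip_width: 0.0473
```

```bash
python3 - <<'E'
from h import *
s=bot.observe();print(s['position'],s['tool_rot'],s['force'],s['qd'].max())
q=bot.grab_frame('scene');D=cloud(q)
Tp=s['position'];y=s['tool_rot'][2]
A=np.radians(35);ax=np.array([-np.sin(A),0,np.cos(A)]);xx=np.array([np.cos(A),0,np.sin(A)])
win=Tp+R.from_euler('z',y).apply([.0528,-.0007,-.0506])
Q=R.from_euler('z',-y).apply((D.reshape(-1,3)-win))
lx,ly,lz=Q@xx,Q[:,1],Q@ax
m=(abs(ly)<.02)&(lx>.012)&(lx<.035)&(lz>.003)&(lz<.05)
P=np.c_[lx,ly,lz][m];c=P.mean(0)
A2=np.c_[P[:,1],P[:,2],np.ones(len(P))];co=np.linalg.lstsq(A2,P[:,0],rcond=None)[0]
print(len(P),'front face mean local',c,'slope y,z',co)
m=(abs(lx)<.03)&(lz>-.03)&(lz<.03)&(abs(ly)<.04)
print('lz percentiles',np.percentile(lz[m],[1,5,50]), 'ly',np.percentile(ly[m],[2,98]))
E
```

```text
[0.61778244 0.00948429 0.18831724] [-3.14155354e+00 -4.92496316e-04 -1.02317211e-02] [ 1.02083547  0.29945373 -1.9108144 ] 0.0009704568165077654
339 front face mean local [0.02009008 0.00112523 0.02501025] slope y,z [-0.00659481  0.00336473  0.02001335]
lz percentiles [-7.13663180e-05  1.40968049e-03  1.56049674e-02] ly [-0.02580394  0.02883969]
```

The held scanner matches the model: front face at 20 mm with slope 0.003, window end at 0, aim error under 5 mm. I hold it still.

Call:
move_arm(moves="0 0 0 0; 0 0 0 0; 0 0 0 0; 0 0 0 0; 0 0 0 0; 0 0 0 0; 0 0 0 0; 0 0 0 0; 0 0 0 0; 0 0 0 0")

```text
clock: 26.52
position: [0.6176, 0.0094, 0.188]
tool_rot: [-3.142, 0.0, -0.01]
force: [0.5, 0.3, -1.7]
grip_width: 0.0471
```

Call:
move_arm(moves="0 0 0 0; 0 0 0 0; 0 0 0 0; 0 0 -3 0; 0 0 -12 0; 0 0 -27 0; 0 0 -45 0; 0 0 -62 0; 0 0 -75 0; 0 0 -80 0")

```text
clock: 27.35
position: [0.6184, 0.0096, 0.2708]
tool_rot: [-3.141, -0.003, -0.01]
force: [-0.0, 0.3, -2.2]
grip_width: 0.0471
```

```bash
python3 -c "
from h import *
print(bot.observe()['position'])
go(.4307,-.3878,.27,-.061)"
```

```text
[0.61836636 0.00956129 0.27079617]
go [-1.835e+02  3.993e+02  1.000e-01] 0.051 dist 439.4
```

Call:
move_arm(moves="-5 10 0 0; -13 28 0 0.01; -25 54 0 0.02; -38 82 0 0.03; -51 111 0 0.04; -65 141 0 0.05; -79 171 0 0.051; -93 202 0 0.051; -107 233 0 0.051; -121 264 0 0.051")

```text
clock: 28.18
position: [0.4922, -0.255, 0.2675]
tool_rot: [-3.142, 0.001, -0.062]
force: [0.0, -0.2, -2.3]
grip_width: 0.0473
```

```bash
python3 -c "
from h import *
print(bot.observe()['position'])
go(.4307,-.3878,.25,-.061)"
```

```text
[ 0.49217314 -0.25501657  0.26754396]
go [-53.2 136.3  17.6] -0.001 dist 147.4
```

Call:
move_arm(moves="-10 26 1 0; -20 52 2 0; -30 77 4 0; -39 100 7 0; -46 118 10 0; -51 130 14 0; -53 136 18 0; -53 136 18 0; -53 136 18 0; -53 136 18 0")

```text
clock: 29.02
position: [0.4335, -0.3846, 0.25]
tool_rot: [-3.141, -0.0, -0.06]
force: [-0.1, 0.4, -2.4]
grip_width: 0.0471
```

```bash
python3 -c "
from h import *
print(bot.observe()['position'])
go(.4307,-.3878,.1595,-.061)"
```

```text
[ 0.43351222 -0.38458761  0.25004033]
go [-2.6  3.4 90.5] 0.001 dist 90.6
```

Call:
move_arm(moves="-1 1 6 0; -2 2 18 0; -3 3 34 0; -3 3 50 0; -3 3 65 0; -3 3 77 0; -3 3 85 0; -3 3 89 0; -3 3 90 0; -3 3 90 0")

```text
clock: 29.85
position: [0.4298, -0.3885, 0.1602]
tool_rot: [3.141, -0.0, -0.061]
force: [0.1, -0.8, -2.2]
grip_width: 0.047
```

Call:
move_arm(moves="0 0 0 0; 0 0 0 0; 0 0 0 0; 0 0 0 0; 0 0 0 0; 0 0 0 0; 0 0 0 0; 0 0 0 0; 0 0 0 0; 0 0 0 0")

```text
clock: 30.68
position: [0.4295, -0.3886, 0.16]
tool_rot: [-3.142, 0.0, -0.061]
force: [-0.7, 0.2, -2.0]
grip_width: 0.047
```

```bash
python3 -c "
from h import *
s=bot.observe();print(s['position'],s['tool_rot'],s['force'])
Pk=np.array([.4783,-.3904,.0926])
e=R.from_euler('z',-.06).apply(s['position']-Pk);A=np.radians(35)
print('local err: x-perp',(e[0]*np.cos(A)+e[2]*np.sin(A))*1000,'y',e[1]*1000,'along',(-e[0]*np.sin(A)+e[2]*np.cos(A))*1000)
go(*Pk,-.06)"
```

```text
[ 0.42954201 -0.38855587  0.1599757 ] [-3.14153624e+00  4.55211254e-05 -6.12048792e-02] [-0.66651383  0.15727284 -1.96763051]
local err: x-perp -1.1326377614027383 y 4.764535421308502 along 83.04362037554662
go [48.8 -1.1 67.4] -0.001 dist 83.2
```

Call:
move_arm(moves="2 -1 1 0; 6 -1 6 0; 11 -1 14 0; 17 -1 22 0; 23 -1 30.5 0; 28.5 -1 38.5 0; 33 -1 44.5 0; 36 -1 49.5 0; 38.5 -1 52.5 0; 40 -1 55 0")

```text
clock: 31.52
position: [0.47, -0.39, 0.1047]
tool_rot: [-3.142, -0.0, -0.061]
force: [1.8, 1.1, 0.3]
grip_width: 0.047
```

```bash
python3 -c "
from h import *
s=bot.observe();print(s['position'],s['force'],s['moment'])
go(.4783,-.3904,.0926,-.06)"
```

```text
[ 0.4699518 -0.3900058  0.1046512] [1.7798834  1.1380425  0.29916379] [-0.01331251 -0.38350374  0.04817592]
go [ 8.4 -0.1 12.1] -0.001 dist 14.7
```

Call:
move_arm(moves="1 0 1.5 0; 2 0 3 0; 3 0 4.5 0; 4 0 6 0; 5 0 7.5 0; 6 0 8.5 0; 7 0 9.5 0; 7.5 0 10.5 0; 8 0 11.5 0; 8 0 11.5 0")

```text
clock: 32.35
position: [0.4778, -0.3905, 0.0934]
tool_rot: [3.142, -0.0, -0.061]
force: [4.1, -1.2, -1.6]
grip_width: 0.0472
```

```bash
python3 -c "
from h import *
s=bot.observe();print(s['position'],s['force'],s['moment'])
go(.4783,-.3904,.0926,-.06)"
```

```text
[ 0.47775432 -0.39053188  0.09336066] [ 4.05576212 -1.22880565 -1.55830252] [-0.16357885 -0.67254692  0.08705996]
go [ 0.5 -0.2  0.8] -0.001 dist 0.9
```

Call:
move_arm(moves="0.5 0 0.5 0; 0.5 0 1 0; 0.5 0 1 0; 0.5 0 1 0; 0.5 0 1 0; 0.5 0 1 0; 0.5 0 1 0; 0.5 0 1 0; 0.5 0 1 0; 0.5 0 1 0")

```text
clock: 33.18
position: [0.4782, -0.3906, 0.0927]
tool_rot: [3.141, -0.0, -0.061]
force: [2.5, -0.2, 5.2]
grip_width: 0.047
```

Call:
move_arm(moves="0 0 0 0; 0 0 0 0; 0 0 0 0; 0 0 0 0; 0 0 0 0; 0 0 0 0; 0 0 0 0; 0 0 0 0; 0 0 0 0; 0 0 0 0", grip=1)

```text
clock: 34.02
position: [0.478, -0.3905, 0.0925]
tool_rot: [-3.142, 0.0, -0.061]
force: [-0.6, -0.6, 0.3]
grip_width: 0.0853
```

Call:
move_arm(moves="0 0 -5 0; 0 0 -16 0; 0 0 -34 0; 0 0 -58 0; 0 0 -85 0; 0 0 -115 0; 0 0 -145 0; 0 0 -170 0; 0 0 -180 0; 0 0 -180 0")

```text
clock: 34.85
position: [0.4788, -0.3912, 0.2761]
tool_rot: [3.139, -0.004, -0.061]
force: [0.2, 0.2, -0.1]
grip_width: 0.0856
```

Call:
move_arm(moves="-3 -6 -15 0; -7 -14 -40 0; -7 -20 -58 0; -7 -27 -60 0; -7 -33 -60 0.06; -7 -33 -60 0; -7 -33 -60 0; -7 -33 -60 -0.066; -7 -33 -60 -0.066; -7 -33 -60 -0.066")

```text
clock: 35.68
position: [0.4728, -0.3573, 0.332]
tool_rot: [-3.141, 0.001, 0.002]
force: [-0.1, 0.1, 0.6]
grip_width: 0.0857
```

```bash
python3 - <<'E'
from h import *
s=bot.observe();print(s['position'],s['tool_rot'],s['force'])
q=bot.grab_frame('scene');D=cloud(q);O=np.load('S5.npy')
p=bot.grab_frame('wrist');C=cloud(p)
O5=np.load('C5.npy')
for n,X in (('before w',O5),('after w',C),('before s',O),('after s',D)):
    m=(abs(X[...,0]-.5)<.09)&(abs(X[...,1]+.39)<.05)
    r=[]
    for lo in (.11,.12,.15,.16,.17,.18):
        P=X[m&(X[...,2]>lo)&(X[...,2]<=lo+.01)]
        r.append((np.round(P[:,0].min()*1000),np.round(np.array(cv2.minAreaRect((P[:,:2]*1000).astype(np.float32))[0])).tolist()))
    print(n,r)
for nm,x,y,z in (('knob',.554,.4136,.054),('spare',.6575,.041,.069)):
    P=near(D,x,y,.035,z-.012,z+.012);print(nm,circ(P))
a=q['frame'][90:330,190:430,::-1];b=p['frame'][60:300,240:480,::-1]
cv2.imwrite('pics/end.png',cv2.resize(np.hstack([a,b]),None,fx=1.6,fy=1.6,interpolation=cv2.INTER_CUBIC))
E
```

```text
[ 0.47280585 -0.35726727  0.33197108] [-3.14112067e+00  6.46641526e-04  2.29865204e-03] [-0.10015195  0.06043479  0.55151912]
before w [(np.float64(451.0), [488.0, -392.0]), (np.float64(456.0), [497.0, -392.0]), (np.float64(514.0), [539.0, -395.0]), (np.float64(524.0), [555.0, -395.0]), (np.float64(535.0), [559.0, -396.0]), (np.float64(545.0), [561.0, -396.0])]
after w [(np.float64(451.0), [488.0, -392.0]), (np.float64(457.0), [497.0, -392.0]), (np.float64(514.0), [537.0, -394.0]), (np.float64(524.0), [555.0, -396.0]), (np.float64(534.0), [559.0, -395.0]), (np.float64(545.0), [560.0, -396.0])]
before s [(np.float64(453.0), [500.0, -382.0]), (np.float64(463.0), [502.0, -394.0]), (np.float64(522.0), [548.0, -385.0]), (np.float64(531.0), [559.0, -393.0]), (np.float64(540.0), [566.0, -390.0]), (np.float64(550.0), [563.0, -396.0])]
after s [(np.float64(454.0), [501.0, -381.0]), (np.float64(462.0), [501.0, -394.0]), (np.float64(520.0), [549.0, -385.0]), (np.float64(530.0), [559.0, -392.0]), (np.float64(540.0), [566.0, -389.0]), (np.float64(551.0), [564.0, -393.0])]
knob (array([556.2, 412.7]), 22.5, 367, array([560.2, 414.2,  48.4]))
spare (array([660.2,  39.8]), 15.9, 149, array([661.4,  43. ,  65.3]))
```

View pics/end.png

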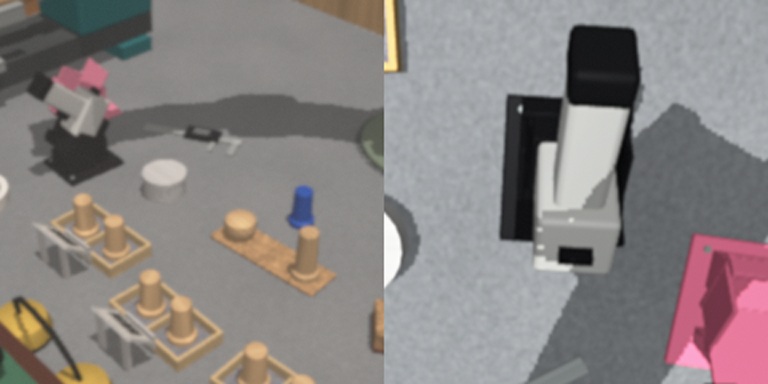

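The final picture shows the scanner parked as it was, within 1 to 2 mm in every slice. The spare stands in the middle tray, the long foot and bun are still on the board, and the arm is clear of everything. I hand the job in.

```bash
python3 -c "
from workcell import bot
print(bot.job_done())"
```

```text
the job is handed in; nothing more can be done
None
```

The job is done and handed in at about 36 s of the 72 s allowed; handing in reports no verdict.

- **Knob:** it was in the middle tray's +y bay. It now stands upright in the grey rework box at about (0.554, 0.414).
- **Spare foot:** I took the 64 mm beech piece from the middle of the cork board and stood it in the bay the knob left. It is upright, about 4 mm from the bay's middle.
- **Scan:** I read only the middle tray's label, holding the scanner still for over 1 s with its window about 10 cm away. The scanner was about 5° off square, because the tool cannot tilt, with an aim error of around 4 mm. Both are inside the limits.
- **Scanner:** it is back in the black cradle. Nearly all its height slices match the pictures from before the grasp within 2 mm, and the handle centre differs by 3 mm in one slice.

In the last picture, the tray feet in view, the long foot and the bun stand as they did, and the arm touches nothing. No check failed. The cameras disagreed by about 3 mm in x throughout. The glue bottle, sanding block and tape roll were not checked again in the last picture, though I saw no contact with them.

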